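# Wax through the dust flap

### The job

Put the lump of wax away in the dust box, where no filings get into it: push it down through the spring flap in the top of the box and let go of it inside, then draw back so that the flap swings fully shut behind it. Leave the two thread spools and the rubber block where they are.

Things in the scene. Friction and masses are not known exactly. Their poses are not given: they have to be found in the camera images.
- wax_center (a point): Centre of the loose lump of beeswax: a honey-coloured block with well rounded edges, 28 mm along its x, 34 mm along its y, 16 mm high, lying flat on the bench with this point 8 mm above it. About 40 g. It can be gripped across either width. It lies about 0.1 m or more, centre to centre, from each spool and from the rubber block.
- dust_box: Fixed wooden box, clear window in front, metal top; 130 (x) x 176 (y) x 120 mm high, walls 6 mm, inner floor 10 mm above the bench. Origin under its centre at bench level; x points to the back (the flap's hinge side), y along the hinge, z up. The port in the top is its only opening; inside, the space reaches 31 mm farther to -x than the port, under the front of the metal top.
- port (a point): Centre of the port in the box's top face, 120 mm above the bench; axes as the box's. The port is 80 mm along x, 140 mm along y: a gripper closing along y can go in and open there. Shut by a flap hinged at x = +40 mm, free edge at x = -37 mm. Push the wax down over this point; let go with its underside about 50 mm below the top face, it slips off the steep flap to the floor of the box.
- flap (a joint): Angle of the 3 mm steel flap in the port, rad: 0 shut and level with the top, grows to 1.5 as it is pushed down into the box. A spring holds it shut: the wax's weight does not open it, a push of about 1 N at first and 2 to 6 N when wide open does. It follows the withdrawing fingers up and shuts by itself.
- wax: The whole lump of wax; its origin is at the centre of its underside, axes as wax_center.
- rubber_center (a point): Centre of a loose black square rubber block, 60 x 60 x 22 mm; to be left alone.
- small_spool_center (a point): Centre of a loose spool of thread standing upright, 36 mm across, 36 mm high; to be left alone.
- large_spool_center (a point): Centre of a loose spool of thread standing upright, 40 mm across, 40 mm high; to be left alone.
Things that resemble listed ones, but are neither listed nor needed, are in the scene too. What is shaped like the wax but purple is not meant.

How it is judged:
At the end, for the whole second after the job is handed in: The wax lies at rest (under 30 mm/s) inside the dust box, its centre within the walls and at least 60 mm below the top face, and the flap is shut (within 0.1 rad) (x of wax_center in the frame of dust_box between -0.06 and 0.06 m and y of wax_center in the frame of dust_box between -0.083 and 0.083 m and z of wax_center in the frame of dust_box between 0 and 0.06 m and value of joint flap below 0.1 rad and linear speed of wax below 0.03 m/s); the robot touches nothing.
It fails at once if the rubber block is moved by more than 30 mm (distance of rubber_center from where it was at the start of the episode above 0.03 m).
It fails at once if the small spool is moved by more than 30 mm (distance of small_spool_center from where it was at the start of the episode above 0.03 m).
It fails at once if the large spool is moved by more than 30 mm (distance of large_spool_center from where it was at the start of the episode above 0.03 m).
It fails at once if the small spool is tipped over (angle between small_spool_center's own z axis and vertical above 0.6 rad).
It fails at once if the large spool is tipped over (angle between large_spool_center's own z axis and vertical above 0.6 rad).
It also fails if it takes over 40 s, if anything falls off the work surface, if the arm or the gripper's body presses on something with over 40 N, if the wrist force passes 120 N, or if a joint passes its speed limit or range.

### The arm

A 7-joint arm with a two-finger parallel gripper is mounted at the origin on a cart in front of the work surface, level with it; the furniture and walls round the work are solid. World frame = base frame: x ahead of the robot, y to its left, z up, the work surface at z = 0. Lengths are in m, angles in rad, forces in N, time in s.
With the tool pointing down it reaches from about 0.4 to 0.9 m from the base axis. Payload 5.6 kg.
Tool frame: the origin (TCP) lies midway between the tips of the shut fingers; the grasp point (between the pads) lies 19 mm behind it; y points along the fingers, z is the direction in which the jaws open and shut, and the axes are right-handed (so a half turn about y gives the same grasp; the last joint's range is limited). The gripper opens to 92 mm and grips with 3 to 60 N. Pads are 20 mm wide; open, the fingers measure 128 mm over their backs; the gripper's body (75 mm by 189 mm) begins 69 mm behind the grasp point.
Start: joints at [-1.252, 0.468, -0.012, 1.603, 0.006, 1.071, -0.056], TCP at [0.23, 0.608, 0.215] pointing down, gripper open.
Joint ranges: [-2.53, 2.53], [-0.31, 2.02], [-1.57, 1.55], [0.28, 2.44], [-1.29, 4.43], [0.15, 1.84], [-2.92, 2.92]. Speed limits (rad/s): [2.57, 2.57, 3.14, 3.14, 3.14, 3.14, 3.14].

### API

Orientations are given as a 3x3 rotation matrix whose columns are the frame's x, y, z axes.
In Python, from station import env, effector, solver, viewer, workorder, search_frame, tip_of gives the robot as it stands. Calls block until the motion is done:
- env.reach(position, orientation): joint-space move of the TCP to a pose.
- env.movel(position, frame=None, rate=0.15): straight line of the TCP; frame=None keeps the orientation; rate is the mean speed in m/s.
- env.goto_joints(angles): joint-space move.
- effector.release() and effector.grasp(squeeze=None): open the fingers fully, or close them until they stop; squeeze is the grip in N (None keeps the last).
- env.pause(seconds).
- solver.inverse_kinematics(position, orientation): joint angles nearest the present ones, or None.
- env.sense(): the state.
- viewer.read_camera(name): name is "side" or "top"; returns (picture, depth): 480x640x3 uint8, red, green, blue; 480x640 float32, m along the optical axis (not along the pixel's ray), 0 where there is no reading.
- viewer.camera_info(name): a dict with "intrinsics" (3x3 intrinsics, pixels), "dist_coeffs" ([k1, k2, p1, p2, k3] as OpenCV has them; the pictures are not rectified), "eye" and "rotation" of the camera in the world. Camera axes: x right, y up, looking along -z (the intrinsics and any distortion apply to the point x, -y, -z); pixel columns grow to the right and rows downward; lengths in m; the calibration is good to about 2 mm. A picture is of the moment at which its call begins. camera_info takes no time and is no camera call.
A pose or a line that the arm cannot do raises env.PlanningError and nothing moves.
- workorder.finish_job(): hands the job in, once; it reports no verdict.
Trained networks look in the newest picture that a camera, given by its name, has taken for a name from the list of things; names that differ only in an ending like _2 or _b are one class to them, and where a whole thing is asked for, a point or a joint stands for the part that bears it (a point fixed in the world has none). Each returns a list of dicts, best first, with "score" (0 to 1); they miss things now and then, are a little off and sometimes report something else, mostly with a low value. They report only what shows in the picture. A call takes as long as a camera call. They do not tell look-alikes from the thing itself.
- search_frame(camera, name): "at" ([x, y, z] in m, in world coordinates, good to about 4 mm: the middle of the surface that is visible of it).
- tip_of(camera, name): "at" ([x, y, z] in m, in world coordinates, good to about 4 mm: a listed point, or the origin of a listed thing).
The state is a dict: "t": time; "joint_positions": joint angles; "joint_velocities": joint speeds; "tau": joint torques, N m; "ee_pos": TCP position; "tcp_rot": TCP orientation; "wrist_force": force on the tool from outside, world axes, zero at the start; "moment": the same for the moment, N m; "gripper_width": finger opening in m.
Only numpy, scipy, OpenCV 4.12 (cv2) and the standard library are available. Lean on these libraries where they do the work, as an engineer would, in place of code of your own. Each camera call takes 0.05 s, during which the arm holds its last target.

## Working session

There is one attempt and no reset: what is moved stays moved. The work goes in short steps, each a Python script; the robot and the scene stay as the last script left them, time stands still between calls to the robot, and variables do not carry over. Pictures are saved under pics/ and viewed, and the job is handed in when it is done.

```bash
mkdir -p pics; ls; python3 - <<'E'
from station import env, effector, solver, viewer, workorder, search_frame, tip_of
import cv2,numpy as np
s=env.sense();print(s['t'],s['ee_pos'],s['tcp_rot'],s['gripper_width'])
for c in ("top","side"):
    p,d=viewer.read_camera(c);cv2.imwrite(f"pics/{c}0.png",p[:,:,::-1]);np.save(f"pics/{c}0.npy",d)
    i=viewer.camera_info(c);print(c,i)
    for n in ("wax_center","port","dust_box"):
        print(n,[(np.round(r['at'],3),round(r['score'],2)) for r in tip_of(c,n)])
E
```

```text
pics
0.0 [0.22993936 0.60735929 0.21366812] [[ 9.35238886e-01 -4.94987136e-04  3.54016922e-01]
 [-3.54017249e-01 -1.63432784e-03  9.35237465e-01]
 [ 1.15649199e-04 -9.99998542e-01 -1.70372093e-03]] 0.09176698921781931
top {'intrinsics': array([[591.99700252,   0.        , 319.77787503],
       [  0.        , 591.99700252, 235.52047993],
       [  0.        ,   0.        ,   1.        ]]), 'dist_coeffs': array([-0.01656202,  0.        ,  0.        ,  0.        ,  0.        ]), 'eye': array([0.26286388, 0.02920909, 1.26402943]), 'rotation': array([[-0.08218175,  0.97511546, -0.20590289],
       [-0.99661091, -0.08115117,  0.01346008],
       [-0.00358413,  0.20631124,  0.97847985]])}
wax_center [(array([ 0.372, -0.134,  0.009]), 0.8), (array([ 0.461, -0.214,  0.005]), 0.57)]
port [(array([0.548, 0.279, 0.122]), 0.97)]
dust_box [(array([ 0.538,  0.28 , -0.002]), 0.69)]
side {'intrinsics': array([[595.32103953,   0.        , 318.33823503],
       [  0.        , 595.32103953, 237.92680978],
       [  0.        ,   0.        ,   1.        ]]), 'dist_coeffs': array([-0.00598004,  0.        ,  0.        ,  0.        ,  0.        ]), 'eye': array([ 0.05314447, -0.80461676,  0.5790836 ]), 'rotation': array([[ 0.89962712,  0.18822693, -0.3940072 ],
       [-0.43642091,  0.41737388, -0.79707957],
       [ 0.01441647,  0.88902737,  0.45762702]])}
wax_center [(array([ 0.459, -0.212,  0.003]), 0.77)]
port [(array([0.549, 0.284, 0.117]), 0.61)]
dust_box [(array([ 0.539,  0.278, -0.   ]), 0.77)]
```

View pics/top0.png

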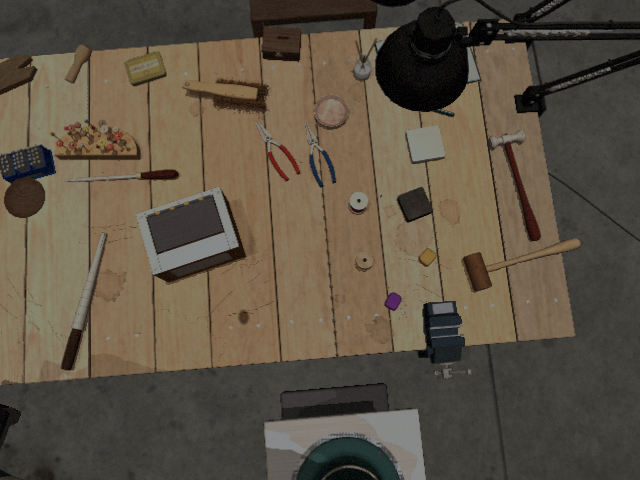

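View pics/side0.png

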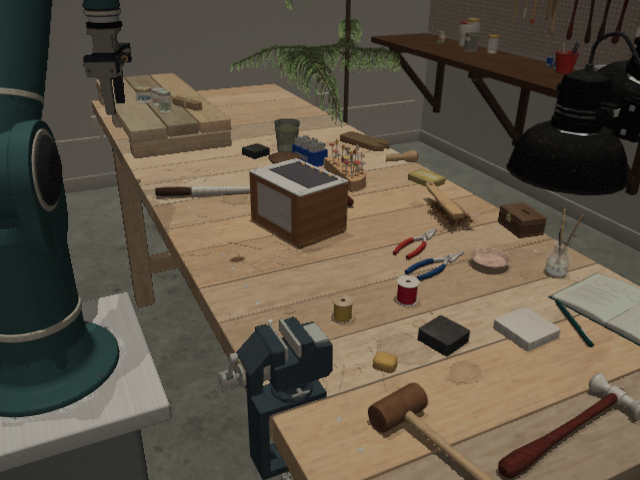

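The top view shows the honey-coloured wax at (428,257) and the purple look-alike at (393,301). The rubber block is at (414,204), the spools at (358,202) and (364,262), and the box around (188,232). In the side view the wax is at (385,361). Next I'll measure the wax and box outlines from depth.

```bash
cat > h.py <<'E'
import cv2,numpy as np
from station import env, effector, solver, viewer, workorder, search_frame, tip_of
def cloud(c,d):
    i=viewer.camera_info(c);v,u=np.mgrid[0:480,0:640]
    uv=np.stack([u,v],-1).reshape(-1,1,2).astype(np.float64)
    n=cv2.undistortPoints(uv,i['intrinsics'],i['dist_coeffs']).reshape(480,640,2)
    P=np.stack([n[...,0]*d,-n[...,1]*d,-d],-1)
    return P@i['rotation'].T+i['eye']
def rect(pts):
    (c,s,a)=cv2.minAreaRect((pts*1000).astype(np.float32)); return np.round(c,1),np.round(s,1),round(a,1)
E
python3 - <<'E'
from h import *
for c,(wu,wv) in dict(top=(428,257),side=(385,361)).items():
    p=cv2.imread(f"pics/{c}0.png");d=np.load(f"pics/{c}0.npy");W=cloud(c,d)
    hsv=cv2.cvtColor(p,cv2.COLOR_BGR2HSV)
    box=(slice(wv-16,wv+17),slice(wu-18,wu+19))
    print(c,'hsv center',hsv[wv,wu],'bg',hsv[wv-14,wu-14], W[wv,wu])
    w=W[box]; m=(d[box]>0)&(w[...,2]>0.007)&(w[...,2]<0.03)
    print('z pct',np.percentile(w[m][:,2],[5,50,95]),m.sum(), rect(w[m][:,:2]))
    m2=(d>0)&(W[...,2]>0.112)&(W[...,2]<0.135)&(W[...,0]>.4)&(W[...,0]<.7)&(W[...,1]>.1)&(W[...,1]<.45)
    n,l,st,ce=cv2.connectedComponentsWithStats(m2.astype(np.uint8)); k=1+st[1:,4].argmax()
    q=W[l==k]; print('top',np.median(q[:,2]),rect(q[:,:2]))
    dark=(l==k)&(hsv[...,2]<85); n,l2,st,_=cv2.connectedComponentsWithStats(cv2.morphologyEx(dark.astype(np.uint8),cv2.MORPH_OPEN,np.ones((3,3))));k=1+st[1:,4].argmax()
    q=W[l2==k];print('flap',np.median(q[:,2]),rect(q[:,:2]))
    cv2.imwrite(f"pics/{c}_z.png",np.hstack([cv2.resize(p[wv-40:wv+40,wu-40:wu+40],(400,400),interpolation=0),cv2.resize(p[140:290,110:260] if c=='top' else p[140:260,230:350],(400,400),interpolation=0)]))
    # objects near the wax
    m3=(d>0)&(W[...,2]>0.012)&(np.hypot(W[...,0]-.46,W[...,1]+.213)<0.16)
    n,l3,st,_=cv2.connectedComponentsWithStats(m3.astype(np.uint8))
    for k in range(1,n):
        if st[k,4]>20:
            q=W[l3==k];print(' obj',rect(q[:,:2]),'zmax',q[:,2].max().round(3),'mind',np.hypot(q[:,0]-.46,q[:,1]+.213).min().round(3))
E
```

```text
top hsv center [ 20 153 133] bg [ 16  84 127] [ 0.45973385 -0.21494147  0.01467681]
z pct [0.01062553 0.01600183 0.02026139] 201 (array([ 467.6, -218.7]), array([28.5, 63.4]), 48.6)
top 0.12042790857449959 (array([537.6, 276. ]), array([132.6, 175.2]), 14.3)
flap 0.12059347845544244 (array([551.3, 280.2]), array([ 80.6, 136.3]), 14.1)
 obj (array([ 579.4, -198.9]), array([61.2, 61.7]), 17.0) zmax 0.03 mind 0.088
 obj (array([ 460.6, -213. ]), array([27.7, 33.4]), 43.9) zmax 0.022 mind 0.001
 obj (array([461.2, -75.9]), array([33.9, 34.6]), 85.2) zmax 0.044 mind 0.12
 obj (array([ 423.3, -332.1]), array([76.3, 78.9]), 12.3) zmax 0.046 mind 0.075
 obj (array([ 372.5, -129.7]), array([27.6, 33.4]), 53.4) zmax 0.024 mind 0.105
 obj (array([ 328.8, -213.9]), array([64.6, 57.5]), 89.1) zmax 0.116 mind 0.103
side hsv center [ 19 143 162] bg [ 17  73 160] [ 0.45458814 -0.2217344   0.01558896]
z pct [0.00832645 0.01555945 0.017682  ] 344 (array([ 458.8, -215.2]), array([29.8, 34.4]), 42.0)
top 0.1202683511921864 (array([536. , 275.8]), array([135., 182.]), 14.4)
flap 0.12041037184919354 (array([547.5, 277.2]), array([ 80.7, 137.5]), 13.9)
 obj (array([460.2, -77.4]), array([38.5, 33.3]), 62.9) zmax 0.039 mind 0.118
 obj (array([ 576.8, -200.5]), array([63.6, 61.8]), 14.9) zmax 0.026 mind 0.085
 obj (array([ 328.5, -214.9]), array([67.1, 55.8]), 89.4) zmax 0.114 mind 0.105
 obj (array([ 459.3, -215.6]), array([29.8, 33.4]), 44.3) zmax 0.019 mind 0.001
 obj (array([ 420.3, -334.8]), array([78.9, 74.8]), 8.5) zmax 0.042 mind 0.08
```

View pics/top_z.png

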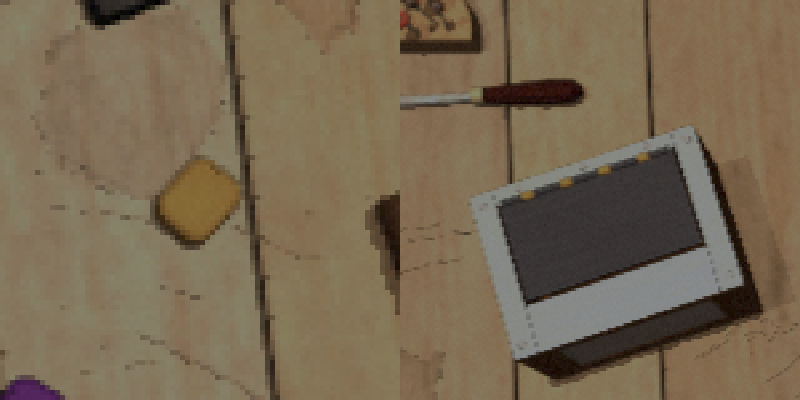

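```bash
python3 - <<'E'
from h import *
W=cloud("top",np.load("pics/top0.npy"))
for lo,x0,x1,y0,y1 in ((.06,.15,.4,-.35,-.1),(.08,.15,.4,-.35,-.1),(.2,.4,1.5,-1,1)):
    m=(W[...,2]>lo)&(W[...,0]>x0)&(W[...,0]<x1)&(W[...,1]>y0)&(W[...,1]<y1)
    q=W[m]; print(lo,len(q),q.min(0).round(3),q.max(0).round(3))
b=np.deg2rad(14.2); w=np.deg2rad(44)
def R(z): z=np.array([*z,0.]);y=np.array([0,0,-1.]);return np.column_stack([np.cross(y,z),y,z])
for nm,z in {'28':(np.cos(w),np.sin(w)),'34':(-np.sin(w),np.cos(w))}.items():
  for s in (1,-1):
    for h in (.2,.003):
      q=solver.inverse_kinematics([.4605,-.2135,h],R(s*np.array(z)));print(nm,s,h,None if q is None else np.round(q,2))
for s in (1,-1):
  for h in (.25,.07):
    q=solver.inverse_kinematics([.549,.279,h],R(s*np.array([-np.sin(b),np.cos(b)])));print('port',s,h,None if q is None else np.round(q,2))
E
```

```text
0.06 2217 [ 0.208 -0.25   0.06 ] [ 0.358 -0.181  0.127]
0.08 1889 [ 0.215 -0.25   0.08 ] [ 0.358 -0.181  0.127]
0.2 11225 [ 0.688 -0.641  0.2  ] [ 0.892 -0.108  0.465]
28 1 0.2 [-0.36  0.31  0.87  2.   -0.29  0.96  1.43]
28 1 0.003 [ 0.02  0.6   0.43  2.1  -0.47  0.54  1.57]
28 -1 0.2 [-0.64  0.57  1.37  2.01 -0.63  1.09 -1.36]
28 -1 0.003 [-0.31  0.75  0.88  2.11 -0.92  0.72 -1.18]
34 1 0.2 [ 1.1   0.39 -0.89  1.92  0.36  1.    2.39]
34 1 0.003 [ 0.23  0.57  0.18  2.08 -0.19  0.51  2.88]
34 -1 0.2 [-0.36  0.31  0.88  2.   -0.3   0.96 -0.13]
34 -1 0.003 [-0.22  0.69  0.75  2.11 -0.8   0.65  0.29]
port 1 0.25 [-0.56  0.38  0.05  1.66 -0.02  1.11  1.31]
port 1 0.07 [-0.52  0.58 -0.01  1.79  0.01  0.77  1.29]
port -1 0.25 [-0.99  0.41  0.62  1.69 -0.26  1.12 -1.62]
port -1 0.07 [-0.92  0.63  0.54  1.82 -0.43  0.81 -1.48]
```

```bash
cat >> h.py <<'E'
def R(az):
    z=np.array([np.cos(az),np.sin(az),0.]);y=np.array([0,0,-1.]);return np.column_stack([np.cross(y,z),y,z])
def st(n=''):
    s=env.sense();print(n,round(s['t'],2),s['ee_pos'].round(4),'F',s['wrist_force'].round(1),'w',round(s['gripper_width'],4),'q',s['joint_positions'].round(2))
E
python3 - <<'E'
from h import *
env.goto_joints([0.43,.35,-.012,1.95,.006,.95,-.39]);st('pre')
Rw=R(np.deg2rad(-46)); x,y=.461,-.213
env.reach([x,y,.12],Rw);st('above')
env.movel([x,y,.003],rate=.06);st('down')
p,d=viewer.read_camera("side");cv2.imwrite("pics/s1.png",p[:,:,::-1])
effector.grasp(15);st('grip')
env.movel([x,y,.22],rate=.15);st('up')
p,d=viewer.read_camera("side");cv2.imwrite("pics/s2.png",p[:,:,::-1])
p,d=viewer.read_camera("top");cv2.imwrite("pics/t2.png",p[:,:,::-1])
E
```

```text
pre 3.45 [ 0.4386 -0.2319  0.1523] F [ 0.5  0.5 -0. ] w 0.0921 q [ 0.43  0.35 -0.01  1.95  0.01  0.95 -0.39]
above 3.75 [ 0.4604 -0.2114  0.1194] F [ 0.4 -0.8  0.6] w 0.0919 q [ 0.39  0.36 -0.03  2.03  0.01  0.76 -0.45]
down 5.85 [ 0.4612 -0.2131  0.0033] F [-0.   0.1  0.2] w 0.0917 q [ 0.38  0.56 -0.02  2.07  0.02  0.51 -0.46]
grip 6.82 [ 0.461 -0.213  0.003] F [-0.   0.4 -0.6] w 0.033 q [ 0.38  0.56 -0.02  2.07  0.02  0.51 -0.46]
up 8.42 [ 0.4605 -0.2128  0.2192] F [ 0.2 -0.3  0. ] w 0.0334 q [ 0.39  0.22 -0.03  1.94  0.01  0.98 -0.44]
```

View pics/s2.png

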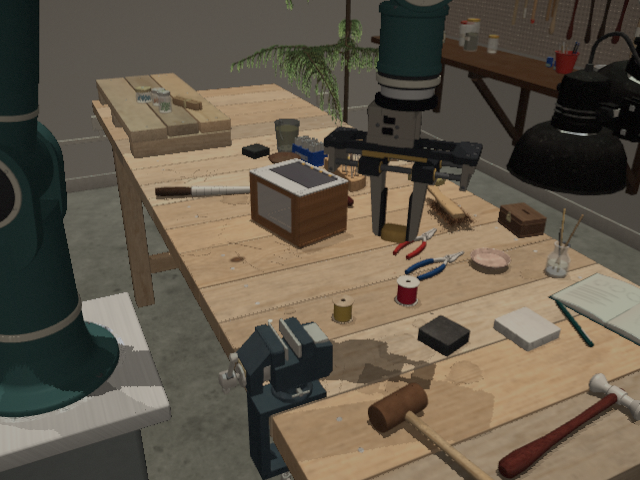

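The side view shows the wax held at the fingertips at (395,233), with the spools and rubber block unmoved. Next I'll move to the port and push down.

```bash
python3 - <<'E'
from h import *
effector.grasp(25);st('sq')
b=np.deg2rad(14.2); Rp=R(b+np.pi/2); x,y=.549,.279
env.reach([x,y,.22],Rp);st('over')
env.movel([x,y,.135],rate=.1);st('near')
p,d=viewer.read_camera("side");cv2.imwrite("pics/s3.png",p[:,:,::-1])
p,d=viewer.read_camera("top");cv2.imwrite("pics/t3.png",p[:,:,::-1])
cv2.imwrite("pics/c3.png",np.hstack([cv2.resize(cv2.imread("pics/s3.png")[100:260,220:380],(400,400)),cv2.resize(cv2.imread("pics/t3.png")[140:300,110:270],(400,400))]))
E
```

```text
sq 8.73 [ 0.4609 -0.2129  0.2197] F [-0.   0.9 -0.4] w 0.033 q [ 0.39  0.22 -0.03  1.94  0.01  0.98 -0.44]
over 10.55 [0.5495 0.2776 0.2198] F [0.2 0.3 0. ] w 0.0329 q [-0.07  0.49 -0.62  1.65  0.31  1.1   1.04]
near 11.55 [0.5494 0.2794 0.1357] F [-0.3 -0.1  0.4] w 0.0329 q [-0.1   0.58 -0.58  1.73  0.38  0.95  0.99]
```

View pics/c3.png

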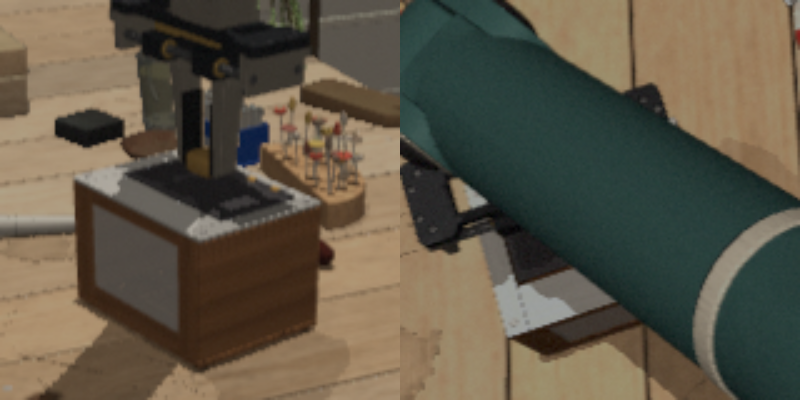

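The crop shows the wax, at crop (200,160), over the middle of the dark flap, with the jaws along the hinge. I'll push down, release, check, and withdraw.

```bash
python3 - <<'E'
from h import *
x,y=.549,.279
env.movel([x,y,.10],rate=.06);st('10')
env.movel([x,y,.073],rate=.06);st('in')
p,d=viewer.read_camera("side");cv2.imwrite("pics/s4.png",p[:,:,::-1])
effector.release();st('rel')
env.pause(.5);st('rel')
p,d=viewer.read_camera("side");cv2.imwrite("pics/s5.png",p[:,:,::-1])
cv2.imwrite("pics/c5.png",np.hstack([cv2.resize(cv2.imread(f"pics/s{k}.png")[100:260,220:380],(400,400)) for k in (4,5)]))
E
```

```text
10 12.38 [0.5481 0.2787 0.0994] F [-1.8 -0.8 -0.1] w 0.033 q [-0.11  0.62 -0.56  1.75  0.41  0.89  0.97]
in 12.98 [0.5484 0.2788 0.0723] F [-1.9 -1.   0. ] w 0.0331 q [-0.13  0.66 -0.54  1.76  0.43  0.84  0.95]
rel 14.0 [0.549 0.279 0.073] F [-0.4 -0.6 -0.1] w 0.0917 q [-0.13  0.66 -0.54  1.76  0.43  0.84  0.95]
rel 14.5 [0.549 0.279 0.073] F [-1.7 -0.1  0.9] w 0.0919 q [-0.13  0.66 -0.54  1.76  0.43  0.84  0.95]
```

View pics/c5.png

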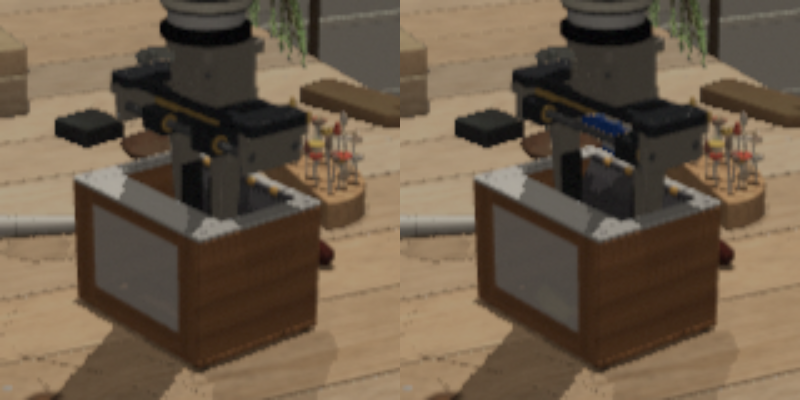

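The fingers are open inside and no wax is left between them. A faint lighter patch shows low in the window, near crop (555,300). Next I'll withdraw.

```bash
python3 - <<'E'
from h import *
x,y=.549,.279
env.movel([x,y,.15],rate=.06);st('out')
env.movel([x,y,.25],rate=.12)
env.goto_joints([-1.252,0.468,-0.012,1.603,0.006,1.071,-0.056]);st('away')
for c in ("side","top"):
    p,d=viewer.read_camera(c);cv2.imwrite(f"pics/{c}6.png",p[:,:,::-1]);W=cloud(c,d)
    for n in ("wax_center","small_spool_center","large_spool_center","rubber_center"):
        print(c,n,[(np.round(r['at'],3),round(r['score'],2)) for r in tip_of(c,n)])
    b=np.deg2rad(14.2);l=(W[...,:2]-[.549,.279])@np.array([[np.cos(b),-np.sin(b)],[np.sin(b),np.cos(b)]])
    for u in (-30,-15,0,15,30):
        m=(abs(l[...,0]*1000-u)<4)&(abs(l[...,1])<.06)&(d>0);print(u,np.median(W[m][:,2]).round(4),end=' ')
    print()
a=cv2.imread("pics/side6.png")
g=cv2.convertScaleAbs(cv2.resize(a[180:250,245:300],(400,509)),alpha=2)[:400]
cv2.imwrite("pics/c6.png",np.hstack([cv2.resize(a[140:260,230:350],(400,400)),g]))
E
```

```text
out 15.98 [0.5488 0.2788 0.1495] F [-0.  -0.4  0.2] w 0.0917 q [-0.09  0.56 -0.59  1.72  0.37  0.98  1.  ]
away 18.65 [0.2314 0.6072 0.214 ] F [-0.2 -0.5  0.3] w 0.092 q [-1.25  0.47 -0.01  1.6   0.01  1.07 -0.06]
side wax_center []
side small_spool_center [(array([ 0.461, -0.08 ,  0.015]), 0.74)]
side large_spool_center [(array([ 0.59 , -0.078,  0.02 ]), 0.56)]
side rubber_center [(array([ 0.582, -0.197,  0.007]), 0.84)]
-30 0.1204 -15 0.1204 0 0.1205 15 0.1205 30 0.1204 
top wax_center [(array([ 0.368, -0.132,  0.006]), 0.52)]
top small_spool_center [(array([ 0.461, -0.079,  0.017]), 0.76)]
top large_spool_center [(array([ 0.596, -0.08 ,  0.019]), 0.56)]
top rubber_center [(array([ 0.58 , -0.202,  0.014]), 0.91)]
-30 0.1207 -15 0.1204 0 0.1204 15 0.1203 30 0.1203
```

View pics/c6.png

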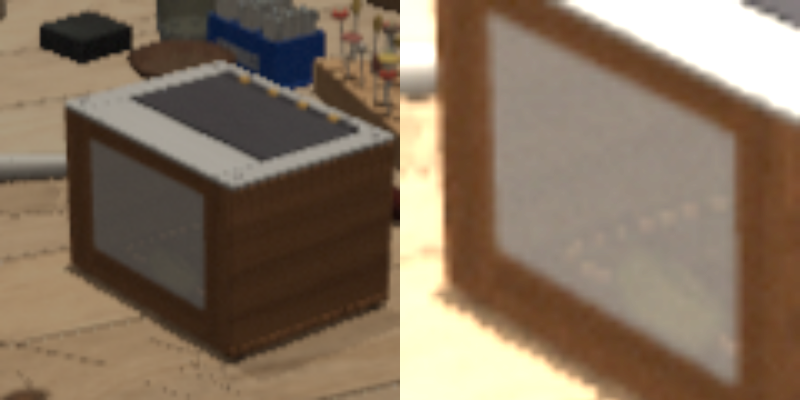

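View pics/top6.png

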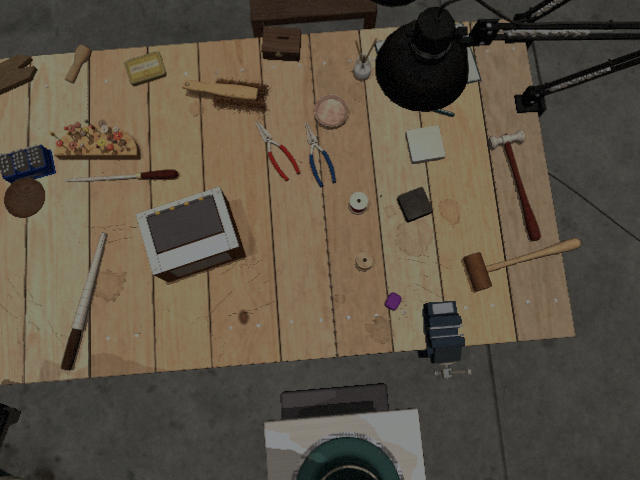

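The flap is level with the top. The wax shows as a yellowish patch low behind the window, at crop (665,290), and everything else is where it was.

```bash
python3 - <<'E'
from h import *
workorder.finish_job();st('done')
E
```

```text
the job is handed in; nothing more can be done
the job is handed in; nothing more can be done
```

The wax is in the dust box with the flap shut, and I handed the job in at about 19 s of the 40 s allowed. I gripped the wax across its 34 mm width and pushed it down through the flap. I let go with its underside about 50 mm below the top face, then drew back and moved the arm to its start pose.

- **Flap:** depth from both cameras puts it level with the top face, at 0.120–0.121 m at all five points checked.
- **Wax:** it is gone from the bench and the gripper. A yellowish patch low behind the window fits wax lying on the box floor, but the glass is hazy, so I could not measure its exact position or whether it was at rest.
- **Detector:** after the release it found no wax from the side. From the top it reported only the purple look-alike, with a score of 0.52.
- **Other objects:** the small spool and rubber block measure within a few millimetres of where they were. I never measured the large spool's starting position, but it stands in the same place in the pictures. Both spools are upright.
- **Forces:** wrist force readings stayed at about 2 N or less.

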